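# Lean two culture dishes on the tilted reading stand

### The job

Take the two culture dishes out of the wire holder and lean them on the tilted reading stand: the first with its rim down in the lower step and its back flat against the backrest, then the second with its rim in the upper step, leaning flat on the face of the first, so that they overlap like shingles. Either dish may go first; set them down gently rather than dropping or forcing them, let go of them, and leave the burner, the pile of dishes and the marker where they are.

Things in the scene. Friction and masses are not known exactly. Their poses are not given: they have to be found in the camera images.
- dish_a_center (a point): closed round culture dish, 92 mm across, 15 mm thick, rigid, 20 to 50 g, standing upright on its rim in a slot of the holder at the start. Too wide to span: pinch it across its 15 mm thickness at the top of the rim. The point is the centre of the disc; z is the disc axis (across the thickness, level at the start)
- dish_b_center (a point): second dish, the same: closed round culture dish, 92 mm across, 15 mm thick, rigid, 20 to 50 g, standing upright on its rim in a slot of the holder at the start. Too wide to span: pinch it across its 15 mm thickness at the top of the rim. The point is the centre of the disc; z is the disc axis (across the thickness, level at the start)
- dish_holder: wire dish holder, fixed: white base 170 x 92 x 8 mm; origin under its centre, x along its two slots (centres at x = -38 and 38 mm). Each dish stands on two wires, its axis along x, its centre 55 mm above the bench, loosely (19 mm slot) between four upright pins 36 mm left and right of the middle, tops 60 mm above the bench
- stand: reading stand, fixed: grey foot 150 x 105 x 10 mm with two ears; origin below its pivot, which runs along y, 32 mm up; open front toward -x. In the ears a wire and aluminium cradle is clamped so hard that handling does not turn it; it leans back (toward +x) by 23 to 33 degrees, different each time
- lower_rest (a point): place for the first dish's centre, on the cradle: z points up along the sloped backrest, x squarely into it, y level. Backrest face at x = 7.5 mm, ending 3 mm above this point along z, then 12 mm bent back. The rim rests on two 6 mm wires at y = -30 and 30 mm, so it cannot roll; in front they step up 28 mm at x = -14 mm (slot 21.5 mm for the 15 mm dish), to 8 mm below this point
- upper_rest (a point): place for the second dish's centre; axes as lower_rest, 15 mm in front of it and 28 mm higher up the slope. The rim rests on the wires' upper step (y = -30 and 30 mm), the back on the first dish's face (x = 7.5 mm). Bent-up wire ends, 20 mm high, at x = -15.5 mm keep it in. The first dish's top edge is 18 mm above this point along z
- burner: bystander: glass spirit burner with cap, 72 mm wide, 102 mm high; origin under its centre
- dish_pile: bystander: taped pile of three culture dishes, 95 mm wide, 45 mm high; origin under its centre
- bench_marker: bystander: black marker pen lying on the bench, 138 x 11 mm, 13 mm high; origin under its centre
Mind the look-alikes: they are no part of the job. What is shaped like the part that bears dish_a_center but green is not meant.

How it is judged (in metres and radians):
On the way:
1. one dish stands in the lower step, flat against the backrest, and is let go ((((x of dish_a_center in the frame of lower_rest between -0.005 and 0.005 m and y of dish_a_center in the frame of lower_rest between -0.006 and 0.006 m and z of dish_a_center in the frame of lower_rest between -0.005 and 0.005 m and angle between the z axis of dish_a_center and the x axis of lower_rest, either way round below 0.09 rad) and contact force between the fingers and dish_a below 0.1 N and linear speed of dish_a below 0.02 m/s) or ((x of dish_b_center in the frame of lower_rest between -0.005 and 0.005 m and y of dish_b_center in the frame of lower_rest between -0.006 and 0.006 m and z of dish_b_center in the frame of lower_rest between -0.005 and 0.005 m and angle between the z axis of dish_b_center and the x axis of lower_rest, either way round below 0.09 rad) and contact force between the fingers and dish_b below 0.1 N and linear speed of dish_b below 0.02 m/s))), for 0.2 s.
At the end, for the whole second after the job is handed in: One dish (either) is at lower_rest and the other at upper_rest: each centre within 5 mm along the slope and square to it and 6 mm sideways of its place, each disc parallel to the backrest within 0.09 rad (5 degrees); both released and still ((((x of dish_a_center in the frame of lower_rest between -0.005 and 0.005 m and y of dish_a_center in the frame of lower_rest between -0.006 and 0.006 m and z of dish_a_center in the frame of lower_rest between -0.005 and 0.005 m and angle between the z axis of dish_a_center and the x axis of lower_rest, either way round below 0.09 rad) and (x of dish_b_center in the frame of upper_rest between -0.005 and 0.005 m and y of dish_b_center in the frame of upper_rest between -0.006 and 0.006 m and z of dish_b_center in the frame of upper_rest between -0.005 and 0.005 m and angle between the z axis of dish_b_center and the x axis of upper_rest, either way round below 0.09 rad) and contact force between the fingers and dish_a below 0.1 N and linear speed of each of dish_a, dish_b below 0.02 m/s and contact force between the fingers and dish_b below 0.1 N) or ((x of dish_b_center in the frame of lower_rest between -0.005 and 0.005 m and y of dish_b_center in the frame of lower_rest between -0.006 and 0.006 m and z of dish_b_center in the frame of lower_rest between -0.005 and 0.005 m and angle between the z axis of dish_b_center and the x axis of lower_rest, either way round below 0.09 rad) and (x of dish_a_center in the frame of upper_rest between -0.005 and 0.005 m and y of dish_a_center in the frame of upper_rest between -0.006 and 0.006 m and z of dish_a_center in the frame of upper_rest between -0.005 and 0.005 m and angle between the z axis of dish_a_center and the x axis of upper_rest, either way round below 0.09 rad) and contact force between the fingers and dish_b below 0.1 N and linear speed of each of dish_b, dish_a below 0.02 m/s and contact force between the fingers and dish_a below 0.1 N))); the robot touches nothing.
It fails at once if the burner, the pile of dishes or the marker is shifted by more than 30 mm (distance of any of burner, dish_pile, bench_marker from where it was at the start of the episode above 0.03 m).
It fails at once if a dish is pressed on the stand with more than 60 N (contact force between any of dish_a, dish_b and stand above 60 N).
It fails at once if a dish is dropped (moves faster than 0.45 m/s with no finger on it, a fall of about 10 mm) ((contact force between the fingers and dish_a below 0.01 N and linear speed of dish_a above 0.45 m/s) or (contact force between the fingers and dish_b below 0.01 N and linear speed of dish_b above 0.45 m/s)).
It also fails if it takes over 59 s, if anything falls off the work surface, if the arm or the gripper's body presses on something with over 40 N, if the wrist force passes 120 N, or if a joint passes its speed limit or range.

### The arm

A 6-joint arm with a two-finger parallel gripper is mounted at the origin on a cart in front of the work surface, level with it; the furniture and walls round the work are solid. World frame = base frame: x ahead of the robot, y to its left, z up, the work surface at z = 0. Lengths are in mm, angles in rad, forces in N, time in s.
With the tool pointing down it reaches from about 400 to 925 mm from the base axis. Payload 12.5 kg.
Tool frame: the origin (TCP) lies between the finger pads; the fingertips stand 14 mm ahead of it and the grasp point (between the pads) lies 5 mm behind it; x points along the fingers, y is the direction in which the jaws open and shut, and the axes are right-handed (so a half turn about x gives the same grasp; the last joint's range is limited). The gripper opens to 95 mm and grips with 3 to 60 N. Pads are 20 mm wide; open, the fingers measure 119 mm over their backs; the gripper's body (75 mm by 180 mm) begins 59 mm behind the grasp point.
Start: joints at [-1.296, 0.491, 1.559, -0, 1.092, -0.106], TCP at [232.313, -580.24, 208.061] pointing down, gripper open.
Joint ranges: [-3.1, 3.1], [-0.84, 2.19], [0.05, 2.79], [-1.13, 4.28], [0.06, 2.93], [-2.69, 2.69]. Speed limits (rad/s): [2.22, 2.22, 2.79, 3.14, 3.14, 3.14].

### API

Orientations are given as [roll, pitch, yaw] about the fixed x, y, z axes, in that order (R = Rz(yaw) Ry(pitch) Rx(roll)).
In Python, from cell import env, cams gives the robot as it stands.
- The arm moves only by the tool carry_out, never from a script. Its arguments are lists of equal length, an entry for each row: "grip": the closure, from -1 (fully open) to 1 (shut); "linear": the shift along the tool's x, y, z scaled (see below), a list of three; "turn": the turn about the tool's x scaled (see below). In form: {"grip": [grip, ...], "linear": [[tx, ty, tz], ...], "turn": [turn, ...]}. A call has 1 to 5 rows; each row shifts and turns the commanded pose from where the row before left it, along the tool's axes as they then stand; what a row does not reach is not made up. The controller multiplies each number of a shift by 0.5 m and each number of a turn by 180 degrees. A row lasts 1/10 s, in which the tool goes at most 50 mm and 8.59 degrees, less where a joint would pass 70% of its speed; a pose out of reach is approached as far as the arm can. A call with a number of a shift or a turn outside -1 to 1 is refused whole. A call with a gripper value outside its range is refused whole. The fingers move at their own pace and stop on an object; the grip force is fixed at half the most. Time passes only in rows, so rows that do not move let the fingers close. It gives the time, the measured TCP pose, the force and the opening at its end, in the units of the state.
- env.state(): the state, without advancing time (a new reading comes with each control period).
- cams.read_camera(name): name is "side" or "top"; returns the picture (420x560x3 uint8, blue, green, red); there is no depth.
- cams.camera_info(name): a dict with "fx", "fy", "cx", "cy" (pixels), "view" (4x4, takes a point from world to camera coordinates). Camera axes: x right, y down, z forward; pixel columns grow to the right and rows downward; lengths in mm; the calibration is good to about 2 mm. A picture is of the moment at which its call begins. camera_info takes no time and is no camera call.
- env.job_done(): hands the job in, once; it reports no verdict.
The state is a dict: "t": time; "joints": joint angles; "qvel": joint speeds; "tau": joint torques, N m; "eef_pos": TCP position; "tcp_rot": TCP orientation; "ft_force": force on the tool from outside, world axes, zero at the start; "moment": the same for the moment, N m; "opening": opening from 0.0 (shut) to 1.0 (fully open).
Only numpy, scipy, OpenCV 4.12 (cv2) and the standard library are available. Lean on these libraries where they do the work, as an engineer would, in place of code of your own. Each camera call takes 0.05 s, during which the arm holds its last target. There are 200 camera calls.

## Working session

There is one attempt and no reset: what is moved stays moved. The work goes in short steps, Python scripts to look and compute and a tool call to move; the robot and the scene stay as the last step left them, time stands still between calls to the robot, and variables do not carry over. Pictures are saved under pics/ and viewed, about 8 in all and at most 12, crops included, and the job is handed in when it is done.

Besides the shell and the picture viewer there is one more tool, called after "Call:" as a command line: name --pt "numbers of a row" for each row, then --argument value for the rest. carry_out: Moves the arm, as the interface text tells. Shifts and turns lie within -1 to 1; 1 stands for 0.5 m of shift or 180 degrees of turn. Its arguments: {"type":"object","properties":{"grip":{"type":"array"},"linear":{"type":"array"},"turn":{"type":"array"}},"required":["grip","linear","turn"]}

```bash
ls; mkdir -p pics
python3 - <<'E'
from cell import env,cams
import cv2
print(env.state())
for n in("side","top"):
    i=cams.camera_info(n);print(n,i)
    cv2.imwrite(f"pics/{n}0.png",cams.read_camera(n))
E
```

```text
pics
{'t': 0.0, 'joints': array([-1.29561478e+00,  4.91550703e-01,  1.55946354e+00,  2.31255893e-05,
        1.09169746e+00, -1.05615345e-01]), 'qvel': array([-9.01174433e-04,  1.27375778e-03, -4.24160577e-04, -1.16299426e-03,
        3.17783608e-04, -7.52240611e-05]), 'tau': array([ 1.12997277e-03, -6.12646437e+01, -2.58173847e+01,  6.93111727e-02,
        4.82636655e-02, -9.83170162e-05]), 'eef_pos': array([ 232.23497835, -579.97449021,  207.46240388]), 'tcp_rot': array([-1.6947376 ,  1.56967709,  1.82764127]), 'ft_force': array([-0.27788295, -0.69753115, -0.0363937 ]), 'moment': array([-0.01240096,  0.01598869,  0.00687292]), 'opening': 0.9976551970368505}
side {'fx': 397.17399073424974, 'fy': 397.17399073424974, 'cx': 275.73272754950284, 'cy': 209.44224154736924, 'view': array([[-9.97196145e-01,  7.43728632e-02, -8.27801839e-03,
         5.38383200e+02],
       [ 4.38535619e-02,  4.91160616e-01, -8.69964433e-01,
         8.77258213e+01],
       [-6.06359091e-02, -8.67888199e-01, -4.93044988e-01,
         1.07272689e+03],
       [ 0.00000000e+00,  0.00000000e+00,  0.00000000e+00,
         1.00000000e+00]])}
top {'fx': 498.879817877692, 'fy': 498.879817877692, 'cx': 273.32341028697886, 'cy': 209.2732755925447, 'view': array([[ 1.79971011e-02, -9.99763295e-01, -1.22253411e-02,
        -5.68300977e+01],
       [-9.93993774e-01, -1.65704544e-02, -1.08174844e-01,
         5.55350008e+02],
       [ 1.07946658e-01,  1.40987465e-02, -9.94056711e-01,
         1.33922258e+03],
       [ 0.00000000e+00,  0.00000000e+00,  0.00000000e+00,
         1.00000000e+00]])}
```

View pics/side0.png

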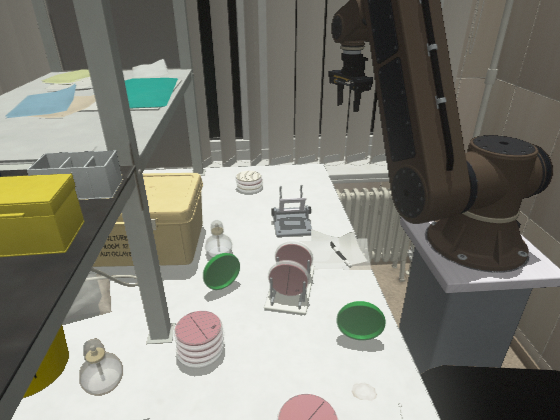

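View pics/top0.png

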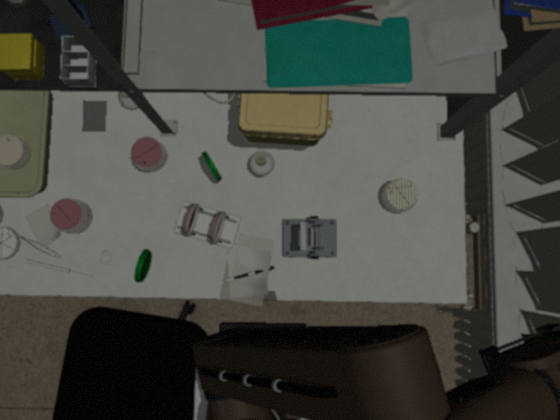

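The side view shows the holder with two pinkish dishes at about (290,275) and the stand at (291,215). In the top view the dishes are at (190,220) and (216,227) and the stand at (309,238). Look-alikes are the green dishes at top (210,166) and (143,265), and the pink piles at (148,154) and (68,215). I choose the two in the wire holder and check them in a close crop.

Run:
```python
import cv2,numpy as np
a=cv2.imread("pics/top0.png")[190:270,165:345];a=cv2.resize(a,(792,352),interpolation=cv2.INTER_CUBIC)
a=cv2.convertScaleAbs(a,alpha=1.3)
b=cv2.imread("pics/side0.png")
b1=cv2.resize(b[175:245,255:330],(375,350),interpolation=cv2.INTER_CUBIC)
b2=cv2.resize(b[235:315,250:325],(375,400),interpolation=cv2.INTER_CUBIC)
cv2.imwrite("pics/c_top.png",a)
c=np.zeros((400,760,3),np.uint8);c[:350,:375]=b1;c[:400,385:]=b2
cv2.imwrite("pics/c_side.png",c)
```

```text
(no output)
```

View pics/c_top.png

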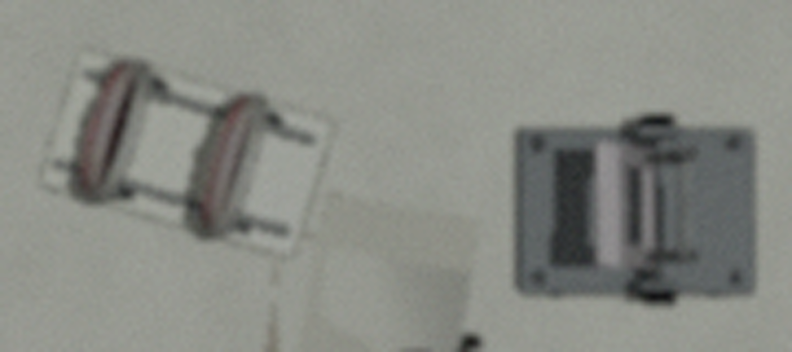

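View pics/c_side.png

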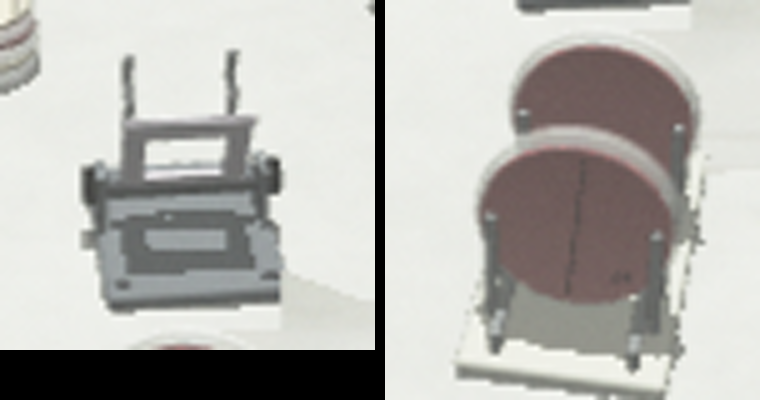

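```bash
cat > h.py <<'E'
import numpy as np,cv2
from scipy.optimize import least_squares
from cell import env,cams
C={n:cams.camera_info(n) for n in("side","top")}
def proj(n,P):
    c=C[n];P=np.atleast_2d(P);q=P@c['view'][:3,:3].T+c['view'][:3,3]
    return np.c_[c['fx']*q[:,0]/q[:,2]+c['cx'],c['fy']*q[:,1]/q[:,2]+c['cy']]
def plane(n,uv,z):
    c=C[n];R=c['view'][:3,:3];t=c['view'][:3,3]
    d=np.c_[(np.array(uv,float)-[c['cx'],c['cy']])/c['fx'],np.ones(len(uv))]@R
    o=-R.T@t
    return o+d*((z-o[2])/d[:,2])[:,None]
def tri(us,ut):
    f=lambda p:np.r_[proj('side',p)[0]-us,proj('top',p)[0]-ut]
    r=least_squares(f,[600,0,50]);return r.x,r.fun
def avg(n,k=4): return np.mean([cams.read_camera(n) for _ in range(k)],0).astype(np.uint8)
def crop(im,u0,v0,w,h,s): return cv2.resize(im[v0:v0+h,u0:u0+w],(w*s,h*s),interpolation=cv2.INTER_CUBIC)
E
python3 - <<'E'
from h import *
t=avg('top');s=avg('side')
a=cv2.convertScaleAbs(crop(t,280,212,60,48,8),alpha=1.5);b=crop(s,268,180,47,60,8)
c=np.zeros((480,480+376,3),np.uint8);c[:384,:480]=a;c[:,480:]=b
c=cv2.resize(c,(800,int(480*800/856)));cv2.imwrite('pics/stand.png',c)
o=np.array([165,190])
F=plane('top',np.array([(517,130),(752,130),(752,294),(520,294)])/4.4+o,10);print(F,F.mean(0))
H=plane('top',np.array([(80,55),(335,125),(295,255),(42,185)])/4.4+o,8);print(H,H.mean(0))
# dish tops in top view
print(plane('top',np.array([(113,130),(230,167)])/4.4+o,75))
E
```

```text
[[ 530.13286048  -72.91381608   10.        ]
 [ 532.63923118 -221.00254649   10.        ]
 [ 429.71074211 -221.46038444   10.        ]
 [ 427.12392987  -76.44133084   10.        ]] [ 479.90169091 -147.95451946   10.        ]
[[573.47502388 205.69564459   8.        ]
 [531.53578351  42.28032553   8.        ]
 [449.04624506  65.40713195   8.        ]
 [490.34398706 226.65436992   8.        ]] [511.10025988 135.009368     8.        ]
[[520.28449293 170.85749623  75.        ]
 [499.15759339  99.56089831  75.        ]]
```

View pics/stand.png

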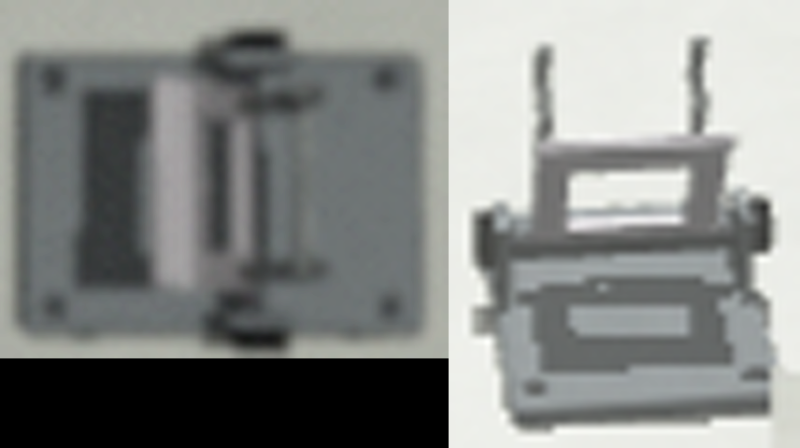

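```bash
cat >> h.py <<'E'
def lowerT(p,yaw=np.deg2rad(91)):
    """p: theta, x,y,z of lower_rest in world"""
    th=p[0];sx=np.array([np.cos(yaw),np.sin(yaw),0]);sy=np.array([-sx[1],sx[0],0]);Z=np.array([0,0,1.])
    R=np.c_[np.cos(th)*sx-np.sin(th)*Z, sy, np.sin(th)*sx+np.cos(th)*Z]
    return R,np.array(p[1:4])
E
python3 - <<'E'
from h import *
k=7.477
S=lambda x,y:np.array([(x-448.6)/k+268-.4,y/k+180-.4])
T=lambda x,y:np.array([x/k+280-.4,y/k+212-.4])
for ztip in(9.3,12.3):
  def f(p,out=False):
    R,t=lowerT(p);w=lambda x,y,z:R@np.array([x,y,z])+t
    r=[]
    a=proj('side',w(7.5,0,3))[0]-S(635,142); r+=[a[1]]
    a=proj('top',w(7.5,0,3))[0]-T(195,182); r+=list(a)
    # sideview: left tip is +x world ; stand y = -x world => y=-30 at x large
    for y,u in((-30,(543,47)),(30,(699,41))): r+=list(proj('side',w(-33.5,y,ztip))[0]-S(*u))
    for y,u in((-30,(320,96)),(30,(322,268))): r+=list(proj('top',w(-36.5,y,-7))[0]-T(*u))
    return np.array(r)
  s=least_squares(f,[.48,480,-140,80]);print(np.rad2deg(s.x[0]),s.x[1:],s.fun.round(2))
E
```

```text
26.90705040416375 [ 481.98179972 -141.56362868   85.7399141 ] [-0.06 -0.13 -0.13  0.45  0.17  0.44 -0.03  0.15 -0.4   0.11 -0.27]
21.458305377530838 [ 482.03945288 -141.24389401   85.1641472 ] [-0.06 -0.26 -0.16  0.4   0.17  0.37 -0.03  0.21 -0.31  0.17 -0.24]
```

```bash
cat >> h.py <<'E'
from scipy.spatial.transform import Rotation as Ro
def tool():
    s=env.state();return Ro.from_euler('xyz',s['tcp_rot']).as_matrix(),s['eef_pos'],s
def plan(tgt,ydir=None):
    R,p,s=tool();a=0
    if ydir is not None:
        d=R.T@np.r_[np.array(ydir)/np.linalg.norm(ydir),0]; a=np.arctan2(d[2],d[1]); a=(a+np.pi/2)%np.pi-np.pi/2
    print('shift in present tool axes (units):',(R.T@(np.array(tgt)-p)/500).round(4),'turn units',round(a/np.pi,4),'t',s['t'],'p',p.round(1),'F',s['ft_force'].round(1),'op',round(s['opening'],3))
E
python3 - <<'E'
from h import *
R,p,s=tool();print(R.round(4))
plan([501.6,98.2,200],[.2487,.9686])
E
```

```text
[[ 0.      0.3717 -0.9284]
 [-0.     -0.9284 -0.3717]
 [-1.      0.      0.    ]]
shift in present tool axes (units): [ 0.0161 -1.0595 -1.0043] turn units 0.2012 t 0.5 p [ 232.3 -580.2  208. ] F [0.4 0.  0.6] op 1.003
```

Call:
carry_out --grip '[0.1,0.1,0.1,0.1,0.1]' --pt "0 -0.04 -0.04" --pt "0 -0.066 -0.063" --pt "0 -0.066 -0.063" --pt "0 -0.066 -0.063" --pt "0 -0.066 -0.063" --turn '[0,0,0,0,0]'

```text
t: 1.0
eef_pos: [311.7, -383.2, 208.1]
tcp_rot: [1.854, 1.57, -0.908]
ft_force: [0.4, -0.4, -0.3]
opening: 0.637
```

Call:
carry_out --grip '[0.1,0.1,0.1,0.1,0.1]' --pt "0 -0.066 -0.063" --pt "0 -0.066 -0.063" --pt "0 -0.066 -0.063" --pt "0 -0.066 -0.063" --pt "0 -0.066 -0.063" --turn '[0,0,0,0,0]'

```text
t: 1.5
eef_pos: [396.6, -171.5, 208.3]
tcp_rot: [2.134, 1.57, -0.627]
ft_force: [0.9, -0.4, 0.1]
opening: 0.449
```

Call:
carry_out --grip '[0.1,0.1,0.1,0.1,0.1]' --pt "0 -0.066 -0.063" --pt "0 -0.066 -0.063" --pt "0 -0.066 -0.063" --pt "0 -0.066 -0.063" --pt "0 -0.066 -0.063" --turn '[0,0,0,0,0]'

```text
t: 2.0
eef_pos: [481.6, 40.5, 208.3]
tcp_rot: [2.523, 1.57, -0.238]
ft_force: [1.2, -1.0, -0.1]
opening: 0.451
```

Call:
carry_out --grip '[0.1,0.1,0.1,0.1,0.1]' --pt "0 0 0" --pt "0 0 0" --pt "0 0 0" --pt "0 0 0" --pt "0 0 0" --turn '[0.04,0.04,0.04,0.04,0.04]'

```text
t: 2.5
eef_pos: [481.2, 38.7, 208.1]
tcp_rot: [3.052, 1.571, -0.342]
ft_force: [-1.1, -0.4, 0.2]
opening: 0.446
```

Run:
```python
from h import *
plan([501.6,98.2,150],[.2487,.9686])
```

```text
shift in present tool axes (units): [ 0.1162 -0.1255 -0.0098] turn units -0.0004 t 2.5 p [481.2  38.7 208.1] F [-1.1 -0.4  0.2] op 0.446
```

Call:
carry_out --grip '[0.1,0.1,0.1]' --pt "0.05 -0.063 -0.005" --pt "0.066 -0.063 -0.005" --pt "0 0 0" --turn '[0,0,0]'

```text
t: 2.8
eef_pos: [500.6, 100.5, 146.8]
tcp_rot: [0.268, 1.566, -3.119]
ft_force: [-0.7, -0.0, -0.4]
opening: 0.449
```

Run:
```python
from h import *
plan([501.6,98.2,92],[.2487,.9686])
t=cams.read_camera('top');s=cams.read_camera('side')
a=cv2.convertScaleAbs(crop(t,170,180,80,70,5),alpha=1.4);b=crop(s,240,200,80,115,5)
c=np.zeros((575,800,3),np.uint8);c[:350,:400]=a;c[:,400:]=b
R,p,_=tool()
for n,off,sc in(('top',(0,0),(170,180)),('side',(400,0),(240,200))):
    for q in(p+R@[14,0,0],np.array([501.6,98.2,101]),np.array([520.5,171.8,101])):
        u=(proj(n,q)[0]-sc+.5)*5+off;print(n,u.round());cv2.circle(c,tuple(int(x) for x in u),3,(0,255,255),1)
cv2.imwrite('pics/g1.png',c)
```

```text
shift in present tool axes (units): [ 0.1096  0.0038 -0.0035] turn units 0.0018 t 2.8 p [500.6 100.5 146.8] F [-0.7 -0.  -0.4] op 0.449
top [226. 230.]
top [235. 234.]
top [ 95. 195.]
side [681. 139.]
side [679. 203.]
side [655. 302.]
```

View pics/g1.png

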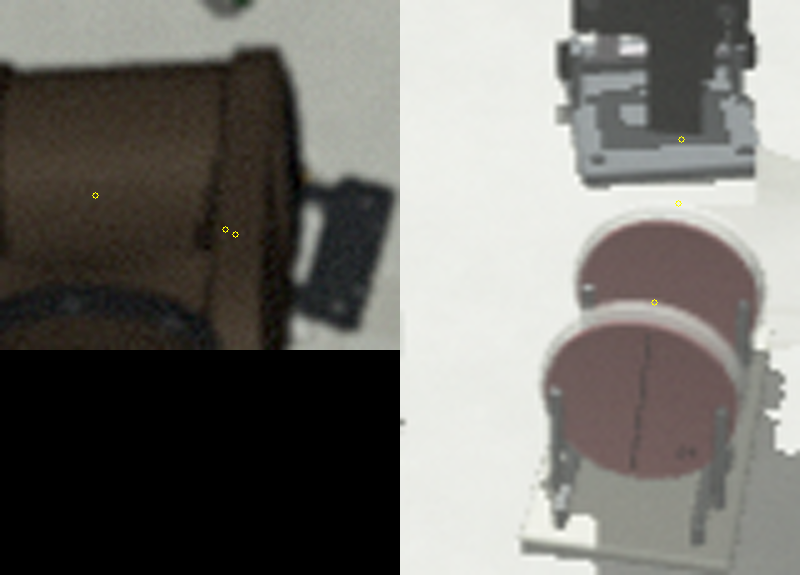

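Run:
```python
from h import *
def P(p,x,y,z):
    c,s=np.cos(p[2]),np.sin(p[2]); return np.array([p[0]+c*x-s*y,p[1]+s*x+c*y,z])
# holder x axis ~ (0.249,0.969); y axis ~(-0.969,.249)
top=np.array([(80,55),(335,125),(295,255),(42,185)])/4.4+[165,190]-.4
side=lambda x,y:np.array([(x-400)/5+239.6,y/5+199.6])
loc=[(85,-46,8),(-85,-46,8),(-85,46,8),(85,46,8)]
def f(p,wt=1,ws=1):
    r=[]
    for l,u in zip(loc,top): r+=list(wt*(proj('top',P(p,*l))[0]-u))
    for l,u in(((45.5,0,55),side(640,398)),((-30.5,0,55),side(667,296)),((85,-46,4),side(520,545)),((85,46,4),side(732,570))): r+=list(ws*(proj('side',P(p,*l))[0]-u))
    return np.array(r)
for w in((1,.01),(1,1),(.01,1)):
    s=least_squares(f,[511,135,1.32],args=w);print(w,s.x.round(3),f(s.x).round(1), 'A',P(s.x,38,0,0)[:2].round(1),'B',P(s.x,-38,0,0)[:2].round(1))
R,p,_=tool()
for d in(21,33): print(((proj('side',p+R@[14,-d,0])[0]-[240,200]+.5)*5+[400,0]).round())
```

```text
(1, 0.01) [512.251 136.167   1.318] [ 0.  -1.2  0.4 -1.   0.4  1.3 -0.8  0.9  1.6  0.4  1.1 -0.1  1.6 -1.2
  1.8 -1. ] A [521.8 173. ] B [502.7  99.4]
(1, 1) [514.168 136.737   1.31 ] [ 0.  -2.1  0.3 -1.5  0.   0.8 -1.  -0.1  0.6  0.6  0.4  0.1  0.5 -1.1
  0.6 -0.6] A [524.  173.5] B [504.4 100. ]
(0.01, 1) [515.553 137.578   1.314] [-0.3 -2.5 -0.  -2.1 -0.2  0.2 -1.3 -0.5  0.1  0.8 -0.2  0.3 -0.  -0.7
  0.1 -0.3] A [525.2 174.3] B [505.9 100.8]
[675. 165.]
[671. 179.]
```

Call:
carry_out --grip '[0.1,0.1,0.1,0.1]' --pt "0.02 -0.001 -0.007" --pt "0.05 0 0" --pt "0.041 0 0" --pt "0 0 0" --turn '[0,0,0,0]'

```text
t: 3.3
eef_pos: [504.2, 97.1, 93.1]
tcp_rot: [0.362, 1.568, -3.028]
ft_force: [-1.1, -0.2, 1.4]
opening: 0.45
```

Call:
carry_out --grip '[0.4,0.6,0.8,1,1]' --pt "0 0 0" --pt "0 0 0" --pt "0 0 0" --pt "0 0 0" --pt "0 0 0" --turn '[0,0,0,0,0]'

```text
t: 3.8
eef_pos: [505.1, 98.1, 94.9]
tcp_rot: [-2.92, 1.57, -0.026]
ft_force: [-0.6, 0.8, -0.0]
opening: 0.087
```

Run:
```python
from h import *
plan([504.5,100.2,91])
s=cams.read_camera('side')
b=crop(s,250,190,70,100,5)
cv2.imwrite('pics/g2.png',b)
```

```text
shift in present tool axes (units): [ 0.0079 -0.0038  0.0022] turn units 0.0 t 3.8 p [505.1  98.1  94.9] F [-0.6  0.8 -0. ] op 0.087
```

View pics/g2.png

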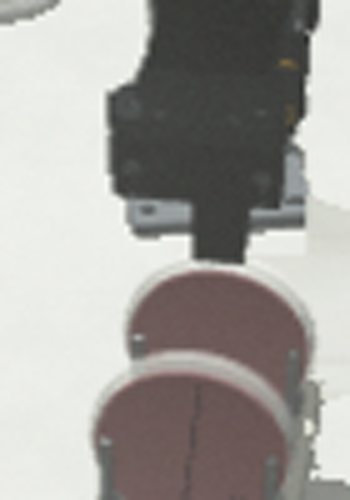

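The fingers closed to 8 mm on nothing, just above the dish rim. The tips stand about 15–20 mm higher than I assumed. I'll reopen and go lower.

Call:
carry_out --grip '[0.1,0.1,0.1,0.1,0.1]' --pt "0 0 0" --pt "0 0 0" --pt "0 -0.004 0.001" --pt "0 0 0" --pt "0 0 0" --turn '[0,0,0,0,0]'

```text
t: 4.35
eef_pos: [504.9, 100.2, 94.5]
tcp_rot: [0.836, 1.571, -2.553]
ft_force: [0.3, 0.0, 0.3]
opening: 0.403
```

Call:
carry_out --grip '[0.1,0.1,0.1,0.1]' --pt "0.01 0 0" --pt "0.014 0 0" --pt "0.01 0 0" --pt "0 0 0" --turn '[0,0,0,0]'

```text
t: 4.75
eef_pos: [504.5, 100.0, 76.6]
tcp_rot: [0.383, 1.569, -3.006]
ft_force: [-0.2, 0.1, -0.4]
opening: 0.447
```

Run:
```python
from h import *
plan([504.5,100.2,78])
s=cams.read_camera('side')
b=crop(s,250,190,70,100,5)
cv2.imwrite('pics/g3.png',b)
```

```text
shift in present tool axes (units): [-0.0029 -0.0003  0.0002] turn units 0.0 t 4.75 p [504.5 100.   76.6] F [-0.2  0.1 -0.4] op 0.447
```

View pics/g3.png

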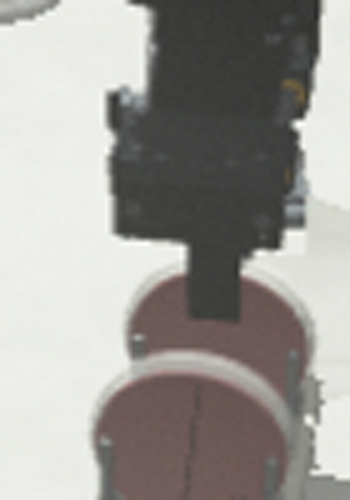

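Call:
carry_out --grip '[0.5,0.8,1,1,1]' --pt "0 0 0" --pt "0 0 0" --pt "0 0 0" --pt "0 0 0" --pt "0 0 0" --turn '[0,0,0,0,0]'

```text
t: 5.3
eef_pos: [505.1, 100.2, 77.6]
tcp_rot: [-2.564, 1.57, 0.33]
ft_force: [0.1, 1.0, -0.2]
opening: 0.158
```

Run:
```python
from h import *
plan([504.5,100.2,78])
s=cams.read_camera('side')
cv2.imwrite('pics/g4.png',crop(s,250,190,70,100,5))
```

```text
shift in present tool axes (units): [-0.0007  0.0003  0.0011] turn units 0.0 t 5.3 p [505.1 100.2  77.6] F [ 0.1  1.  -0.2] op 0.158
```

Opening is 0.158, or 15.0 mm, so the dish is gripped, with its centre 22.6 mm below the TCP. I can only turn about vertical, so the dish stays upright. The plan is to lower it into the mouth of the slot and loosen the fingers. Then I'll follow its top back and down so it leans onto the backrest.

Call:
carry_out --grip '[1,1,1,1,1]' --pt "-0.02 0 0" --pt "-0.05 0 0" --pt "-0.08 0 0" --pt "-0.08 0 0" --pt "-0.03 0 0" --turn '[0,0,0,0,0]'

```text
t: 5.85
eef_pos: [505.8, 100.1, 211.8]
tcp_rot: [-2.887, 1.566, 0.008]
ft_force: [0.0, -0.3, -0.7]
opening: 0.154
```

Run:
```python
from h import *
R,p,s=tool();print(R.round(3))
plan([482,-147.5,200],[-.0175,1])
```

```text
[[ 0.005 -0.245 -0.97 ]
 [ 0.    -0.97   0.245]
 [-1.    -0.001 -0.005]]
shift in present tool axes (units): [ 0.0233  0.4919 -0.075 ] turn units -0.0843 t 5.85 p [505.8 100.1 211.8] F [ 0.  -0.3 -0.7] op 0.154
```

Call:
carry_out --grip '[1,1,1,1,1]' --pt "0 0.03 -0.004" --pt "0 0.06 -0.009" --pt "0 0.07 -0.011" --pt "0 0.07 -0.011" --pt "0 0.07 -0.011" --turn '[0,0,0,0,0]'

```text
t: 6.35
eef_pos: [489.3, -52.9, 206.7]
tcp_rot: [0.217, 1.569, 3.111]
ft_force: [0.4, 0.7, -0.2]
opening: 0.154
```

Call:
carry_out --grip '[1,1,1,1,1]' --pt "0 0.07 -0.011" --pt "0 0.07 -0.01" --pt "0 0.05 -0.008" --pt "0 0 0" --pt "0 0 0" --turn '[0,0,0,-0.042,-0.042]'

```text
t: 6.85
eef_pos: [480.0, -148.1, 206.5]
tcp_rot: [-0.287, 1.569, 2.874]
ft_force: [1.1, 0.7, 0.1]
opening: 0.153
```

Call:
carry_out --grip '[1,1]' --pt "0.02 0 0" --pt "0 0 0" --turn '[0,0]'

```text
t: 7.05
eef_pos: [480.1, -146.6, 195.7]
tcp_rot: [-0.364, 1.568, 2.79]
ft_force: [0.9, 0.7, -0.2]
opening: 0.153
```

Run:
```python
from h import *
R,p,s=tool();print(R.round(3))
plan([482,-147.5,155],[-.0175,1])
t=cams.read_camera('top');s=cams.read_camera('side')
a=cv2.convertScaleAbs(crop(t,270,195,80,80,5),alpha=1.5);b=crop(s,250,150,80,110,5)
c=np.zeros((550,800,3),np.uint8);c[:400,:400]=a;c[:,400:]=b
cv2.imwrite('pics/s1.png',c)
```

```text
[[-0.003  0.012 -1.   ]
 [ 0.001 -1.    -0.012]
 [-1.    -0.001  0.003]]
shift in present tool axes (units): [ 0.0814  0.0018 -0.004 ] turn units -0.0016 t 7.05 p [ 480.1 -146.6  195.7] F [ 0.9  0.7 -0.2] op 0.153
```

View pics/s1.png

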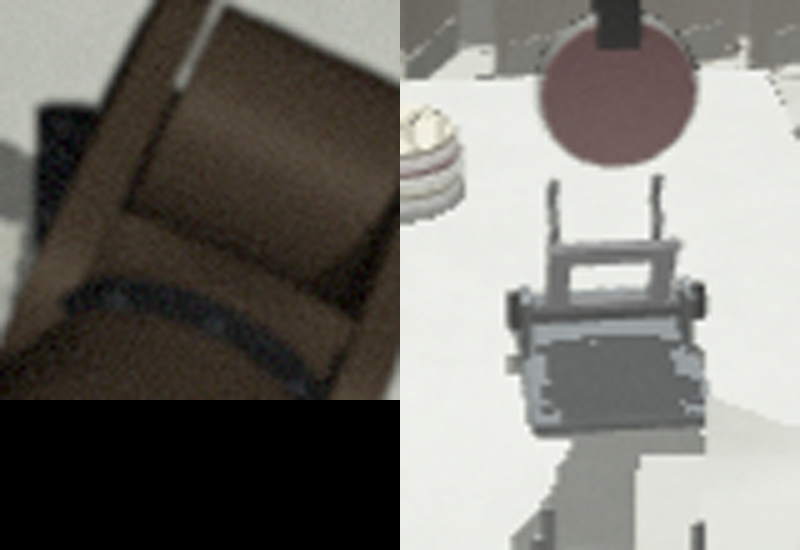

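Run:
```python
from h import *
R,p,s=tool()
cr=lambda q:((proj('side',q)[0]-[250,150]+.5)*5+[400,0]).round(1)
f=p+np.array([0,7.5,-22.6]);print('face centre pred',cr(f),'L/R',cr(f+[46,0,0]),cr(f-[46,0,0]),'bottom',cr(f-[0,0,46]))
L=np.array([482,-141.5,85.7]);Rl,_=lowerT([np.deg2rad(26.5),*L])
for q in((-33.5,-30,9.3),(-33.5,30,9.3),(7.5,-37,3),(7.5,37,3)): print(q,cr(Rl@np.array(q)+L))
```

```text
face centre pred [617.9  95.2] L/R [533.5  98.4] [702.  92.] bottom [616.8 171.6]
(-33.5, -30, 9.3) [555.8 183.1]
(-33.5, 30, 9.3) [660.1 178. ]
(7.5, -37, 3) [549.7 248.5]
(7.5, 37, 3) [680.2 241.9]
```

Call:
carry_out --grip '[1,1,1,1,1]' --pt "0.02 0.002 -0.006" --pt "0.04 0 0" --pt "0.035 0 0" --pt "0.012 0 0" --pt "0 0 0" --turn '[-0.0016,0,0,0,0]'

```text
t: 7.65
eef_pos: [484.1, -147.4, 143.2]
tcp_rot: [-0.392, 1.569, 2.771]
ft_force: [0.1, -0.7, 0.1]
opening: 0.156
```

Call:
carry_out --grip '[1,1,1,1]' --pt "0.004 0 0" --pt "0.004 0 0" --pt "0.004 0 0" --pt "0 0 0" --turn '[0,0,0,0]'

```text
t: 8.05
eef_pos: [484.3, -147.6, 138.1]
tcp_rot: [2.436, 1.571, -0.684]
ft_force: [-0.0, 0.3, 0.4]
opening: 0.155
```

Call:
carry_out --grip '[1,1,1]' --pt "0.004 0 0.001" --pt "0.004 0 0" --pt "0 0 0" --turn '[0,0,0]'

```text
t: 8.35
eef_pos: [483.7, -147.6, 133.8]
tcp_rot: [-0.124, 1.571, 3.038]
ft_force: [-0.1, -0.9, 0.3]
opening: 0.155
```

Call:
carry_out --grip '[1,1,1]' --pt "0.004 0 0" --pt "0.002 0 0" --pt "0 0 0" --turn '[0,0,0]'

```text
t: 8.65
eef_pos: [483.9, -147.8, 131.0]
tcp_rot: [2.118, 1.57, -1.002]
ft_force: [1.2, -0.5, 0.3]
opening: 0.155
```

Call:
carry_out --grip '[1,1,1]' --pt "0.003 0 0" --pt "0.003 0 0" --pt "0 0 0" --turn '[0,0,0]'

```text
t: 8.95
eef_pos: [484.1, -148.0, 128.1]
tcp_rot: [2.211, 1.57, -0.909]
ft_force: [-0.2, -4.0, 2.8]
opening: 0.154
```

Call:
carry_out --grip '[1,1,1]' --pt "0.003 0 0" --pt "0.003 0 0" --pt "0 0 0" --turn '[0,0,0]'

```text
t: 9.25
eef_pos: [484.3, -148.3, 125.4]
tcp_rot: [2.298, 1.569, -0.822]
ft_force: [-0.9, -6.6, 4.2]
opening: 0.155
```

Call:
carry_out --grip '[1,1,1,1]' --pt "0 0.003 0" --pt "0.003 0.001 0" --pt "0.003 0.001 0" --pt "0 0 0" --turn '[0,0,0,0]'

```text
t: 9.65
eef_pos: [484.1, -150.0, 122.2]
tcp_rot: [3.051, 1.57, -0.07]
ft_force: [0.3, -1.8, 6.3]
opening: 0.156
```

Call:
carry_out --grip '[0.62,0.58,0.58]' --pt "0 0 0" --pt "0 0 0" --pt "0 0 0" --turn '[0,0,0]'

```text
t: 9.95
eef_pos: [483.5, -149.7, 121.7]
tcp_rot: [-0.572, 1.57, 2.591]
ft_force: [-0.3, -0.0, -0.5]
opening: 0.206
```

Call:
carry_out --grip '[0.56,0.56,0.56,0.56]' --pt "0.004 -0.005 0" --pt "0.004 -0.005 0" --pt "0.004 -0.005 0" --pt "0 0 0" --turn '[0,0,0,0]'

```text
t: 10.35
eef_pos: [483.5, -142.1, 115.7]
tcp_rot: [-0.377, 1.57, 2.786]
ft_force: [-0.0, -0.0, 0.2]
opening: 0.218
```

Run:
```python
from h import *
plan([482,-126.5,100])
cv2.imwrite('pics/s2.png',crop(cams.read_camera('side'),250,150,80,110,5))
```

```text
shift in present tool axes (units): [ 0.0314 -0.0313  0.0023] turn units 0.0 t 10.35 p [ 483.5 -142.1  115.7] F [-0.  -0.   0.2] op 0.218
```

View pics/s2.png

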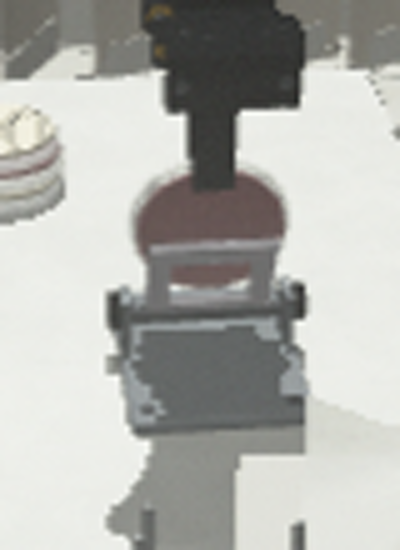

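The dish sits centred in the slot: it spans x 135–287 and the plate centre is at 212. Its lower rim shows through the backrest window and it is tilting, so I keep following.

Call:
carry_out --grip '[0.54,0.54,0.54,0.54,0.54]' --pt "0.004 -0.005 0" --pt "0.004 -0.005 0" --pt "0.004 -0.005 0" --pt "0.004 -0.005 0" --pt "0 0 0" --turn '[0,0,0,0,0]'

```text
t: 10.9
eef_pos: [483.3, -132.2, 107.7]
tcp_rot: [-0.278, 1.57, 2.886]
ft_force: [-0.1, 0.1, -0.0]
opening: 0.23
```

Call:
carry_out --grip '[0.52,0.52,0.52,0.52,0.52]' --pt "0.004 -0.005 0" --pt "0.004 -0.005 0" --pt "0.004 -0.005 0" --pt "0.003 -0.003 0" --pt "0 0 0" --turn '[0,0,0,0,0]'

```text
t: 11.4
eef_pos: [483.9, -125.2, 102.3]
tcp_rot: [2.145, 1.566, -0.974]
ft_force: [-8.7, -12.4, 22.2]
opening: 0.24
```

Call:
carry_out --grip '[0.52,0.52,0.52]' --pt "-0.008 0.002 0" --pt "-0.004 0.002 0" --pt "0 0 0" --turn '[0,0,0]'

```text
t: 11.7
eef_pos: [483.3, -125.5, 106.5]
tcp_rot: [-3.033, 1.571, 0.13]
ft_force: [-0.0, 0.1, 1.1]
opening: 0.242
```

Run:
```python
from h import *
plan([482,-126.5,108])
cv2.imwrite('pics/s3.png',crop(avg('side',2),250,150,80,110,5))
a=cv2.imread('pics/s3.png');g=a[150:300,100:320].astype(int)
m=(g[:,:,2]-g[:,:,1]>14).astype(np.uint8)
ys,xs=np.where(m);print('pink rows',ys.min()+150,ys.max()+150,'cols',xs.min()+100,xs.max()+100)
```

```text
shift in present tool axes (units): [-0.0029  0.0019  0.0027] turn units 0.0 t 11.7 p [ 483.3 -125.5  106.5] F [-0.   0.1  1.1] op 0.242
pink rows 191 282 cols 143 282
```

View pics/s3.png

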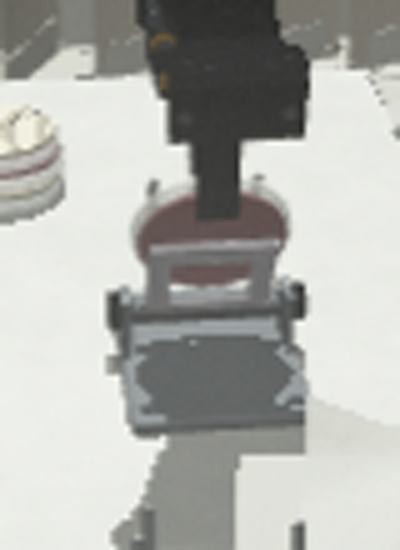

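```bash
cat >> h.py <<'E'
def ext(th,c,rad=43,off=7.5,d=(0,0,0)):
    """crop extents of the rear face, dish centre at lower-frame coords c, L=(483,-141.5,85.7)"""
    L=np.array([483,-141.5,85.7]);R,_=lowerT([np.deg2rad(26.5),*L]);Rd,_=lowerT([th,0,0,0])
    a=np.linspace(0,2*np.pi,181);P=L+R@np.array(c,float)+(Rd@np.c_[off+0*a,rad*np.cos(a),rad*np.sin(a)].T).T
    u=(proj('side',P)-[250,150]+.5)*5
    return u.min(0).round(),u.max(0).round()
E
python3 - <<'E'
from h import *
for rad in(43,46):
  for th in(22,26.5,31): print(rad,th,ext(np.deg2rad(th),(0,0,0),rad))
print('15deg, 5 up',ext(np.deg2rad(15),(-3,0,5)))
# colour-profile on the column left of finger for rim top
a=cv2.imread('pics/s3.png')
print(a[160:300:4,180].tolist())
E
```

```text
43 22 (array([137., 197.]), array([289., 296.]))
43 26.5 (array([137., 202.]), array([289., 292.]))
43 31 (array([137., 208.]), array([289., 287.]))
46 22 (array([132., 193.]), array([294., 299.]))
46 26.5 (array([132., 199.]), array([294., 294.]))
46 31 (array([132., 205.]), array([294., 290.]))
15deg, 5 up (array([137., 179.]), array([289., 292.]))
[[234, 239, 238], [234, 238, 237], [233, 238, 237], [233, 239, 237], [234, 240, 238], [229, 234, 233], [213, 218, 217], [198, 205, 204], [195, 203, 202], [161, 166, 182], [114, 116, 138], [84, 84, 103], [79, 79, 94], [80, 81, 97], [82, 83, 99], [81, 84, 99], [80, 84, 98], [82, 84, 98], [84, 85, 99], [82, 84, 98], [94, 94, 107], [127, 127, 133], [149, 148, 148], [125, 125, 127], [116, 117, 117], [114, 114, 113], [102, 104, 108], [87, 90, 103], [86, 87, 103], [83, 84, 101], [89, 91, 105], [157, 162, 168], [219, 224, 220], [172, 171, 163], [153, 152, 149]]
```

Call:
carry_out --grip '[0.46,0.42,0.4,0.4]' --pt "0 0 0" --pt "0 0 0" --pt "0 0 0" --pt "0 0 0" --turn '[0,0,0,0]'

```text
t: 12.2
eef_pos: [483.3, -125.5, 106.4]
tcp_rot: [-0.253, 1.571, 2.91]
ft_force: [0.2, 0.1, 0.2]
opening: 0.301
```

```bash
cat >> h.py <<'E'
def pink(a,v0,v1,u0,u1):
    g=a[v0:v1,u0:u1].astype(int);m=(g[:,:,2]-g[:,:,1]>14)
    ys,xs=np.where(m);return 'rows',ys.min()+v0,ys.max()+v0,'cols',xs.min()+u0,xs.max()+u0
E
python3 - <<'E'
from h import *
plan([482,-126.5,108])
a=crop(avg('side',2),250,150,80,110,5);cv2.imwrite('pics/s4.png',a)
print(pink(a,150,300,100,320))
b=cv2.imread('pics/s1.png')[:,400:];print('hung',pink(b,0,200,100,320))
b=cv2.imread('pics/s2.png');print('s2',pink(b,150,300,100,320))
E
```

```text
shift in present tool axes (units): [-0.0031  0.0019  0.0026] turn units 0.0 t 12.2 p [ 483.3 -125.5  106.4] F [0.2 0.1 0.2] op 0.301
('rows', np.int64(197), np.int64(286), 'cols', np.int64(142), np.int64(282))
hung ('rows', np.int64(26), np.int64(163), 'cols', np.int64(143), np.int64(294))
s2 ('rows', np.int64(171), np.int64(282), 'cols', np.int64(140), np.int64(281))
```

Call:
carry_out --grip '[0.34,0.28,0.2,0.2]' --pt "0 0 0" --pt "0 0 0" --pt "0 0 0" --pt "0 0 0" --turn '[0,0,0,0]'

```text
t: 12.7
eef_pos: [483.3, -125.6, 106.5]
tcp_rot: [1.955, 1.571, -1.165]
ft_force: [-0.8, 1.3, 0.9]
opening: 0.393
```

Run:
```python
from h import *
plan([482,-126.5,108])
a=crop(avg('side',2),250,150,80,110,5);cv2.imwrite('pics/s5.png',a)
print(pink(a,150,300,100,320))
for th in(23,26.5,30): print(th,ext(np.deg2rad(th),(0,0,0),40.5))
```

```text
shift in present tool axes (units): [-0.0029  0.0018  0.0027] turn units 0.0 t 12.7 p [ 483.3 -125.6  106.5] F [-0.8  1.3  0.9] op 0.393
('rows', np.int64(199), np.int64(286), 'cols', np.int64(141), np.int64(282))
23 (array([142., 201.]), array([284., 292.]))
26.5 (array([141., 205.]), array([284., 289.]))
30 (array([141., 209.]), array([284., 286.]))
```

Call:
carry_out --grip '[0,-0.2,-0.3,-0.3,-0.3]' --pt "0 0 0" --pt "0 0 0" --pt "0 0 0" --pt "0 0 0" --pt "-0.01 0 0" --turn '[0,0,0,0,0]'

```text
t: 13.3
eef_pos: [483.1, -125.5, 111.3]
tcp_rot: [-0.316, 1.57, 2.847]
ft_force: [0.3, 0.6, 0.0]
opening: 0.643
```

Call:
carry_out --grip '[-0.3,-0.3,-0.3,-0.3]' --pt "-0.04 0 0" --pt "-0.08 0 0" --pt "-0.08 0 0" --pt "0 0 0" --turn '[0,0,0,0]'

```text
t: 13.7
eef_pos: [485.1, -126.2, 216.3]
tcp_rot: [2.728, 1.563, -0.392]
ft_force: [0.4, -1.1, -1.2]
opening: 0.65
```

Run:
```python
from h import *
a=crop(avg('side',4),250,150,80,110,5)
print(pink(a,150,300,100,320))
R,p,s=tool();print(R.round(3))
plan([524,173.5,206],[.253,.967])
b=a[150:350,100:320];b=cv2.resize(b,(440,400));cv2.imwrite('pics/s6.png',b)
```

```text
('rows', np.int64(195), np.int64(286), 'cols', np.int64(146), np.int64(282))
[[-0.001  0.021 -1.   ]
 [ 0.    -1.    -0.021]
 [-1.    -0.     0.001]]
shift in present tool axes (units): [ 0.0096 -0.5958 -0.0952] turn units 0.0883 t 13.9 p [ 482.8 -125.4  210.7] F [ 0.1 -0.5 -1. ] op 0.649
```

Call:
carry_out --grip '[0.1,0.1,0.1,0.1,0.1]' --pt "0 -0.036 -0.005" --pt "0 -0.07 -0.011" --pt "0 -0.07 -0.011" --pt "0 -0.07 -0.011" --pt "0 -0.07 -0.011" --turn '[0,0,0,0,0]'

```text
t: 14.4
eef_pos: [504.0, 34.3, 210.2]
tcp_rot: [-0.047, 1.568, 3.116]
ft_force: [0.7, 0.4, -0.3]
opening: 0.451
```

Call:
carry_out --grip '[0.1,0.1,0.1,0.1,0.1]' --pt "0 -0.07 -0.012" --pt "0 -0.07 -0.012" --pt "0 -0.07 -0.012" --pt "0 -0.07 -0.011" --pt "0 0 0" --turn '[0,0,0,0,0.04]'

```text
t: 14.9
eef_pos: [524.6, 176.6, 209.8]
tcp_rot: [0.12, 1.568, -3.124]
ft_force: [-0.5, -0.6, 0.6]
opening: 0.451
```

Call:
carry_out --grip '[0.1,0.1,0.1]' --pt "0 0 0" --pt "0 0 0" --pt "0 0 0" --turn '[0.04,0.008,0]'

```text
t: 15.2
eef_pos: [524.7, 173.2, 210.5]
tcp_rot: [0.499, 1.569, -2.896]
ft_force: [0.7, -0.4, 0.4]
opening: 0.446
```

Run:
```python
from h import *
plan([524,173.5,77.6],[.253,.967])
a=crop(avg('side',2),250,150,80,110,5);print(pink(a,150,300,100,320));cv2.imwrite('pics/s7.png',a)
cv2.imwrite('pics/t7.png',avg('top',4))
```

```text
shift in present tool axes (units): [ 0.2659 -0.0004  0.001 ] turn units 0.0009 t 15.2 p [524.7 173.2 210.5] F [ 0.7 -0.4  0.4] op 0.446
('rows', np.int64(207), np.int64(279), 'cols', np.int64(142), np.int64(282))
```

Call:
carry_out --grip '[0.1,0.1,0.1,0.1,0.1]' --pt "0.04 0 0.001" --pt "0.08 0 0" --pt "0.08 0 0" --pt "0.05 0 0" --pt "0.016 0 0" --turn '[0,0,0,0,0]'

```text
t: 16.0
eef_pos: [523.4, 173.2, 76.2]
tcp_rot: [0.479, 1.567, -2.917]
ft_force: [-1.0, -0.7, 0.8]
opening: 0.447
```

Call:
carry_out --grip '[0.1,0.5,0.8,1,1]' --pt "0 0 0" --pt "0 0 0" --pt "0 0 0" --pt "0 0 0" --pt "0 0 0" --turn '[0,0,0,0,0]'

```text
t: 16.5
eef_pos: [524.8, 173.6, 79.2]
tcp_rot: [-2.744, 1.569, 0.143]
ft_force: [0.9, 0.8, 0.4]
opening: 0.175
```

Call:
carry_out --grip '[1,1]' --pt "0 0 0" --pt "0 0 0" --turn '[0,0]'

```text
t: 16.7
eef_pos: [524.8, 173.5, 79.0]
tcp_rot: [-2.836, 1.57, 0.051]
ft_force: [-0.2, 0.0, 6.4]
opening: 0.156
```

Run:
```python
from h import *
plan([524,173.5,77.6],[.253,.967])
a=crop(avg('side',2),250,150,80,110,5);print(pink(a,150,300,100,320));cv2.imwrite('pics/s8.png',a)
t=cv2.imread('pics/t7.png').astype(int)
print(t[236,285:325].tolist())
```

```text
shift in present tool axes (units): [0.0028 0.0004 0.0014] turn units 0.0003 t 16.7 p [524.8 173.5  79. ] F [-0.2  0.   6.4] op 0.156Traceback (most recent call last):
  File "<stdin>", line 3, in <module>
  File "h.py", line 39, in pink
    ys,xs=np.where(m);return 'rows',ys.min()+v0,ys.max()+v0,'cols',xs.min()+u0,xs.max()+u0
                                    ~~~~~~^^
    return umr_minimum(a, axis, None, out, keepdims, initial, where)
ValueError: zero-size array to reduction operation minimum which has no identity
```

Call:
carry_out --grip '[1,1,1,1,1]' --pt "-0.02 0 0" --pt "-0.05 0 0" --pt "-0.08 0 0" --pt "-0.08 0 0" --pt "-0.06 0 0" --turn '[0,0,0,0,0]'

```text
t: 17.3
eef_pos: [524.5, 173.6, 226.4]
tcp_rot: [-2.736, 1.569, 0.15]
ft_force: [0.1, -0.2, -1.0]
opening: 0.154
```

Call:
carry_out --grip '[1,1]' --pt "0 0 0" --pt "0 0 0" --turn '[0,0]'

```text
t: 17.5
eef_pos: [524.2, 173.5, 224.0]
tcp_rot: [-2.8, 1.57, 0.087]
ft_force: [0.3, 0.1, -1.1]
opening: 0.156
```

Run:
```python
from h import *
plan([483.5,-170,220],[-.0175,1])
t=cv2.imread('pics/t7.png').astype(int)
print(t[236,285:325].tolist())
th=np.deg2rad(25);L=np.array([483,-141.5,86.5])
R,_=lowerT([th,*L])
for q in((-7.5,0,46),(7.5,0,46),(-7.5,0,0),(7.5,0,3)): print(q,(R@np.array(q)+L).round(1),proj('top',R@np.array(q)+L).round(1))
```

```text
shift in present tool axes (units): [ 0.0079  0.6853 -0.0944] turn units -0.0867 t 17.5 p [524.2 173.5 224. ] F [ 0.3  0.1 -1.1] op 0.156
[[82, 82, 77], [73, 72, 68], [54, 53, 51], [41, 42, 38], [39, 39, 37], [41, 42, 39], [41, 42, 39], [43, 42, 39], [41, 41, 39], [42, 41, 39], [43, 43, 39], [41, 40, 37], [42, 42, 39], [44, 44, 41], [47, 48, 49], [56, 56, 67], [64, 66, 82], [76, 79, 90], [84, 87, 93], [79, 82, 87], [59, 62, 69], [41, 43, 53], [35, 37, 47], [36, 37, 49], [40, 42, 52], [41, 42, 53], [41, 43, 53], [45, 47, 57], [56, 59, 66], [77, 79, 82], [98, 102, 101], [103, 107, 105], [96, 99, 97], [80, 80, 77], [73, 73, 72], [76, 78, 75], [81, 82, 78], [83, 84, 80], [84, 84, 80], [83, 83, 79]]
(-7.5, 0, 46) [ 482.8 -128.9  131.4] [[304.7 234.4]]
(7.5, 0, 46) [ 482.5 -115.3  125. ] [[299.2 234.5]]
(-7.5, 0, 0) [ 483.1 -148.3   89.7] [[311.3 235.3]]
(7.5, 0, 3) [ 482.9 -133.4   86. ] [[305.5 235.4]]
```

Call:
carry_out --grip '[1,1,1,1,1]' --pt "0 0.03 -0.004" --pt "0 0.06 -0.008" --pt "0 0.07 -0.009" --pt "0 0.07 -0.009" --pt "0 0.07 -0.009" --turn '[0,0,0,0,0]'

```text
t: 18.0
eef_pos: [504.3, 21.5, 222.3]
tcp_rot: [0.261, 1.568, -3.136]
ft_force: [0.7, 1.1, -0.1]
opening: 0.156
```

Call:
carry_out --grip '[1,1,1,1,1]' --pt "0 0.07 -0.009" --pt "0 0.07 -0.009" --pt "0 0.07 -0.009" --pt "0 0.07 -0.009" --pt "0 0.05 -0.007" --turn '[0,0,0,0,0]'

```text
t: 18.5
eef_pos: [483.2, -144.0, 222.3]
tcp_rot: [-0.024, 1.568, 2.861]
ft_force: [0.4, 0.8, -0.9]
opening: 0.156
```

Call:
carry_out --grip '[1,1,1,1]' --pt "0 0.027 -0.005" --pt "0 0 0" --pt "0 0 0" --pt "0 0 0" --turn '[0,-0.043,-0.043,0]'

```text
t: 18.9
eef_pos: [483.2, -155.3, 222.8]
tcp_rot: [-0.448, 1.569, 2.711]
ft_force: [0.6, 1.1, -0.7]
opening: 0.159
```

Run:
```python
from h import *
plan([483.5,-155.3,172],[-.0175,1])
a=crop(avg('side',2),250,110,80,150,5)
g=a.astype(int);m=((g[:,:,2]-g[:,:,1]>14)&(g[:,:,2]<150)).astype(np.uint8)
n,l,st,c=cv2.connectedComponentsWithStats(m);print([s.tolist() for s in st[1:] if s[4]>500])
R,p,s=tool()
cr=lambda q:((proj('side',q)[0]-[250,110]+.5)*5).round(1)
f=p+np.array([0,7.5,-24]);print(cr(f),cr(f+[41,0,0]),cr(f-[41,0,0]),cr(f+[0,0,41]),cr(f-[0,0,41]))
```

```text
shift in present tool axes (units): [ 1.016e-01  1.000e-04 -7.000e-04] turn units -0.0002 t 18.9 p [ 483.2 -155.3  222.8] F [ 0.6  1.1 -0.7] op 0.159
[[135, 175, 154, 142, 15994], [144, 398, 134, 40, 1742], [191, 466, 56, 21, 534]]
[212.  246.7] [136.4 249.4] [287.3 243.9] [212.9 174.6] [211.2 316.1]
```

Call:
carry_out --grip '[1,1,1,1,1]' --pt "0.03 0 0" --pt "0.04 0 0" --pt "0.025 0 0" --pt "0.006 0 0" --pt "0 0 0" --turn '[0,0,0,0,0]'

```text
t: 19.5
eef_pos: [483.6, -155.2, 172.8]
tcp_rot: [-0.362, 1.57, 2.793]
ft_force: [0.6, 0.2, -0.3]
opening: 0.152
```

Call:
carry_out --grip '[1,1,1,1]' --pt "0.004 0 0" --pt "0.004 0 0" --pt "0.003 0 0" --pt "0 0 0" --turn '[0,0,0,0]'

```text
t: 19.9
eef_pos: [483.6, -155.3, 167.6]
tcp_rot: [1.924, 1.571, -1.203]
ft_force: [0.4, -0.5, -1.1]
opening: 0.152
```

Call:
carry_out --grip '[1,1,1]' --pt "0.003 0 0" --pt "0.003 0 0" --pt "0 0 0" --turn '[0,0,0]'

```text
t: 20.2
eef_pos: [483.6, -155.3, 164.4]
tcp_rot: [-0.165, 1.571, 2.992]
ft_force: [-1.0, -0.8, -1.0]
opening: 0.151
```

Call:
carry_out --grip '[1,1,1]' --pt "0.003 0 0" --pt "0.003 0 0" --pt "0 0 0" --turn '[0,0,0]'

```text
t: 20.5
eef_pos: [483.7, -155.4, 161.3]
tcp_rot: [0.428, 1.571, -2.698]
ft_force: [0.8, 0.5, -0.9]
opening: 0.155
```

Call:
carry_out --grip '[1,1,1]' --pt "0.003 0 0" --pt "0.002 0 0" --pt "0 0 0" --turn '[0,0,0]'

```text
t: 20.8
eef_pos: [483.8, -155.6, 159.0]
tcp_rot: [2.208, 1.57, -0.919]
ft_force: [0.6, -1.3, 0.3]
opening: 0.154
```

Call:
carry_out --grip '[1,1,1]' --pt "0.003 0.001 0" --pt "0.002 0.001 0" --pt "0 0 0" --turn '[0,0,0]'

```text
t: 21.1
eef_pos: [483.8, -156.5, 156.5]
tcp_rot: [2.243, 1.57, -0.883]
ft_force: [0.9, -2.5, -0.0]
opening: 0.156
```

Call:
carry_out --grip '[1,1,1]' --pt "0.003 0.001 0" --pt "0.002 0.001 0" --pt "0 0 0" --turn '[0,0,0]'

```text
t: 21.4
eef_pos: [483.8, -157.4, 154.2]
tcp_rot: [2.96, 1.57, -0.166]
ft_force: [0.9, -0.5, 4.3]
opening: 0.152
```

Call:
carry_out --grip '[0.62,0.58,0.58]' --pt "0 0 0" --pt "0 0 0" --pt "0 0 0" --turn '[0,0,0]'

```text
t: 21.7
eef_pos: [483.5, -157.1, 153.7]
tcp_rot: [-0.558, 1.57, 2.599]
ft_force: [0.1, -0.7, -1.1]
opening: 0.209
```

Call:
carry_out --grip '[0.56,0.56,0.56,0.56,0.54]' --pt "0.002 -0.004 0" --pt "0.002 -0.004 0" --pt "0.002 -0.004 0" --pt "0.002 -0.004 0" --pt "0.002 -0.004 0" --turn '[0,0,0,0,0]'

```text
t: 22.2
eef_pos: [483.5, -147.1, 148.9]
tcp_rot: [1.367, 1.571, -1.759]
ft_force: [-0.8, 0.5, -0.5]
opening: 0.229
```

Call:
carry_out --grip '[0.54,0.54,0.52,0.52,0.52]' --pt "0.002 -0.004 0" --pt "0.002 -0.004 0" --pt "0.002 -0.004 0" --pt "0.002 -0.004 0" --pt "0 0 0" --turn '[0,0,0,0,0]'

```text
t: 22.7
eef_pos: [483.3, -139.1, 144.9]
tcp_rot: [-0.09, 1.571, 3.067]
ft_force: [0.0, 0.1, -0.0]
opening: 0.235
```

Call:
carry_out --grip '[0.5,0.5,0.5,0.5,0.5]' --pt "0.001 -0.004 0" --pt "0.001 -0.004 0" --pt "0.001 -0.004 0" --pt "0 -0.004 0" --pt "0 0 0" --turn '[0,0,0,0,0]'

```text
t: 23.2
eef_pos: [483.3, -131.1, 143.5]
tcp_rot: [1.565, 1.571, -1.562]
ft_force: [-0.2, -0.2, -0.2]
opening: 0.248
```

Call:
carry_out --grip '[0.44,0.4,0.36,0.3,0.3]' --pt "0 -0.002 0" --pt "0 0 0" --pt "0 0 0" --pt "0 0 0" --pt "0 0 0" --turn '[0,0,0,0,0]'

```text
t: 23.7
eef_pos: [483.3, -130.4, 143.5]
tcp_rot: [1.717, 1.571, -1.41]
ft_force: [0.1, -0.8, -0.2]
opening: 0.35
```

Call:
carry_out --grip '[0.2,0.1,0,-0.1,-0.2]' --pt "0 0 0" --pt "0 0 0" --pt "0 0 0" --pt "0 0 0" --pt "0 0 0" --turn '[0,0,0,0,0]'

```text
t: 24.2
eef_pos: [483.3, -130.3, 143.5]
tcp_rot: [2.211, 1.571, -0.916]
ft_force: [-0.1, 0.3, 0.2]
opening: 0.575
```

Call:
carry_out --grip '[-0.2,-0.2,-0.2,-0.2,-0.2]' --pt "-0.01 0 0" --pt "-0.03 0 0" --pt "-0.06 0 0" --pt "-0.08 0 0" --pt "0 0 0" --turn '[0,0,0,0,0]'

```text
t: 24.7
eef_pos: [484.9, -130.9, 238.2]
tcp_rot: [2.726, 1.563, -0.4]
ft_force: [0.8, 0.1, 0.6]
opening: 0.597
```

Call:
carry_out --grip '[-0.2,-0.2,-0.2,-0.2,-0.2]' --pt "-0.02 -0.04 0" --pt "-0.04 -0.08 0" --pt "-0.04 -0.08 0" --pt "-0.04 -0.08 0" --pt "0 -0.08 0" --turn '[0,0,0,0,0]'

```text
t: 25.2
eef_pos: [481.0, 51.1, 305.7]
tcp_rot: [3.077, 1.567, -0.05]
ft_force: [0.7, -0.0, -0.3]
opening: 0.6
```

Call:
carry_out --grip '[-0.2,-0.2,-0.2,-0.2,-0.2]' --pt "0 -0.08 0" --pt "0 -0.08 0" --pt "0 -0.08 0" --pt "0 -0.04 0" --pt "0 0 0" --turn '[0,0,0,0,0]'

```text
t: 25.7
eef_pos: [478.0, 191.6, 303.0]
tcp_rot: [-0.05, 1.57, 3.109]
ft_force: [0.1, -0.3, -0.1]
opening: 0.597
```

Run:
```python
from h import *
t=avg('top',4);s=avg('side',4)
a=cv2.convertScaleAbs(crop(t,280,212,50,48,8),alpha=1.7);b=crop(s,266,150,50,70,8)
L=np.array([483,-141.5,86.5]);R,_=lowerT([np.deg2rad(25),*L]);an=np.linspace(0,2*np.pi,73)
c=np.zeros((560,800,3),np.uint8);c[:384,:400]=a;c[:,400:]=b
for (x,z),col in(((0,0),(0,255,0)),((-15,28),(255,255,0))):
  for off in(-7.5,7.5):
    P=L+(R@np.c_[x+off+0*an,46*np.cos(an),z+46*np.sin(an)].T).T
    for n,o,sc in(('top',(0,0),(280,212)),('side',(400,0),(266,150))):
      for u in ((proj(n,P)-sc+.5)*8+o).astype(int): cv2.circle(c,tuple(int(v) for v in u),0,col,-1)
cv2.imwrite('pics/end.png',c)
```

```text
(no output)
```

View pics/end.png

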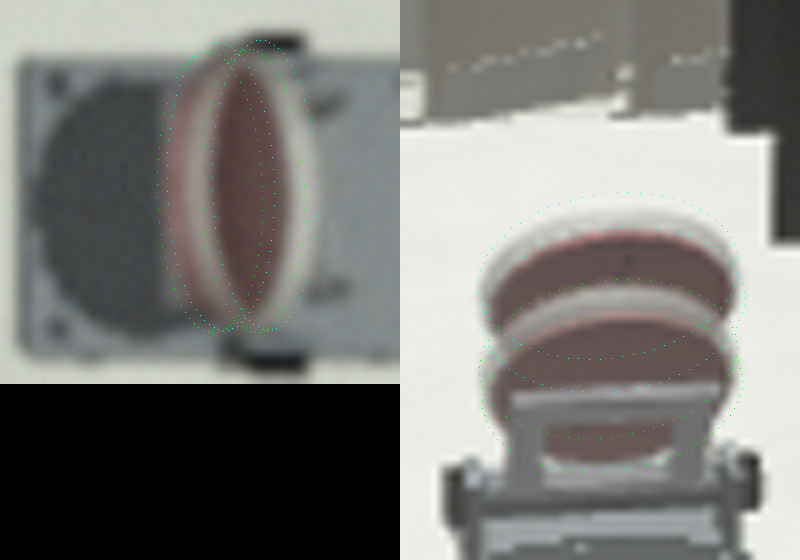

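```bash
cat > fit.py <<'E'
from h import *
s=avg('side',6).astype(float)
S=8;g=cv2.resize(s[150:225,266:320],None,fx=S,fy=S,interpolation=cv2.INTER_CUBIC)
d=g[:,:,2]-g[:,:,1]; lum=g.mean(2)
def top_edge(c,v0,v1):   # first downward crossing into dark in column
    col=lum[v0:v1,c];k=np.where(col<140)[0];return v0+k[0] if len(k) else None
def pts(cols,v0,v1):
    P=[(c,top_edge(c,v0,v1)) for c in cols];return np.array([p for p in P if p[1]],float)
A2=pts(range(100,330,8),190,300); A1=pts(range(100,330,8),290,400)
print(A2[::4].tolist(),A1[::4].tolist())
pix=lambda A:(A+.5)/S-.5+[266,150]
def circ(x,y,z,ph,r=41,off=7.5,n=361):
    R,_=lowerT([ph,0,0,0]);a=np.linspace(0,np.pi,n)
    return np.array([x,y,z])+(R@np.c_[off+0*a,r*np.cos(a),r*np.sin(a)].T).T
def res(p,A,n='side',**k):
    u=proj(n,circ(*p,**k));o=np.argsort(u[:,0]);v=np.interp(A[:,0],u[o,0],u[o,1]);return v-A[:,1]
E
python3 - <<'E'
from fit import *
L=np.array([483,-141.5,86.5])
for nm,A,(y0,z0) in(('low',pix(A1),(-141.5,86.5)),('up',pix(A2),(-143.3,118.2))):
  for ph in(15,20,25,30,35):
    f=lambda q:np.r_[res([q[0],q[1],q[2],np.deg2rad(ph)],A),(q[1]-y0)/20,(q[2]-z0)/20]
    r=least_squares(f,[483,y0,z0]);print(nm,ph,r.x.round(1),'rms',np.sqrt((r.fun[:-2]**2).mean()).round(3))
E
```

```text
[[100.0, 282.0], [132.0, 256.0], [164.0, 244.0], [196.0, 237.0], [228.0, 233.0], [260.0, 235.0], [292.0, 244.0], [324.0, 265.0]] [[100.0, 290.0], [132.0, 290.0], [164.0, 290.0], [196.0, 317.0], [228.0, 316.0], [260.0, 316.0], [292.0, 290.0], [324.0, 290.0]]
low 15 [497.1 -41.2 143.7] rms 3.153
low 20 [496.1 -51.  141.8] rms 3.047
low 25 [495.  -61.1 139.9] rms 2.928
low 30 [493.7 -73.4 137.1] rms 2.801
low 35 [492.4 -85.1 134.6] rms 2.658
up 15 [ 487.1 -111.4  129.3] rms 0.634
up 20 [ 486.3 -119.6  128.3] rms 0.497
up 25 [ 485.4 -128.5  127. ] rms 0.347
up 30 [ 484.4 -137.6  125.8] rms 0.19
up 35 [ 483.4 -146.7  124.7] rms 0.108
```

Run:
```python
from fit import *
def low(cols):
    P=[]
    for c in cols:
        b=270+np.argmax(lum[270:345,c]); k=np.where(lum[b:b+40,c]<120)[0]
        if len(k): P.append((c,b+k[0]))
    return np.array(P,float)
A1=low(range(110,325,8));print(A1.tolist())
for r0 in(41,43):
 for nm,A,(y0,z0) in(('low',pix(A1),(-141.5,86.5)),('up',pix(A2),(-143.3,118.2))):
  for ph in(20,24,28,32,36,40):
    f=lambda q:np.r_[res([q[0],q[1],q[2],np.deg2rad(ph)],A,r=r0),(q[1]-y0)/4,(q[2]-z0)/4]
    r=least_squares(f,[483,y0,z0],loss='soft_l1',f_scale=.3);print(r0,nm,ph,r.x.round(1),'cost',(2*r.cost).round(2))
```

```text
[[100.0, 282.0], [132.0, 256.0], [164.0, 244.0], [196.0, 237.0], [228.0, 233.0], [260.0, 235.0], [292.0, 244.0], [324.0, 265.0]] [[100.0, 290.0], [132.0, 290.0], [164.0, 290.0], [196.0, 317.0], [228.0, 316.0], [260.0, 316.0], [292.0, 290.0], [324.0, 290.0]]
[[110.0, 359.0], [118.0, 349.0], [126.0, 343.0], [134.0, 341.0], [142.0, 337.0], [150.0, 334.0], [158.0, 330.0], [166.0, 328.0], [174.0, 326.0], [182.0, 324.0], [190.0, 323.0], [198.0, 321.0], [206.0, 320.0], [214.0, 320.0], [222.0, 319.0], [230.0, 319.0], [238.0, 319.0], [246.0, 319.0], [254.0, 319.0], [262.0, 320.0], [270.0, 322.0], [278.0, 324.0], [286.0, 326.0], [294.0, 329.0], [302.0, 333.0], [310.0, 338.0], [318.0, 348.0]]
41 low 20 [ 483.  -140.8   85.8] cost 3.29
41 low 24 [ 483.1 -141.7   87.7] cost 2.0
41 low 28 [ 483.4 -142.    90.2] cost 1.22
41 low 32 [ 483.6 -142.2   92.7] cost 1.08
41 low 36 [ 483.8 -142.3   95.3] cost 1.82
41 low 40 [ 483.9 -142.4   98. ] cost 3.29
41 up 20 [ 483.6 -142.3  117.5] cost 5.32
41 up 24 [ 483.6 -143.3  119.3] cost 3.51
41 up 28 [ 483.7 -143.5  121.7] cost 2.11
41 up 32 [ 483.8 -143.7  124.1] cost 1.21
41 up 36 [ 483.7 -144.1  126.5] cost 1.5
41 up 40 [ 484.  -144.3  129. ] cost 3.26
43 low 20 [ 483.2 -140.6   84.1] cost 2.18
43 low 24 [ 483.5 -141.3   86.3] cost 0.96
43 low 28 [ 483.6 -142.1   88.6] cost 0.63
43 low 32 [ 483.8 -142.3   91.2] cost 1.1
43 low 36 [ 483.9 -142.4   94.1] cost 2.22
43 low 40 [ 483.9 -142.4   97. ] cost 3.84
43 up 20 [ 483.7 -142.2  115.7] cost 3.25
43 up 24 [ 483.8 -142.9  117.9] cost 1.52
43 up 28 [ 483.8 -143.7  120. ] cost 0.56
43 up 32 [ 483.9 -144.   122.4] cost 0.8
43 up 36 [ 484.  -144.2  125.1] cost 2.24
43 up 40 [ 484.3 -144.3  127.9] cost 4.3
```

Run:
```python
from h import *
t=avg('top',4).mean(2);t7=cv2.imread('pics/t7.png').mean(2)
print('dish1 alone',t7[234:238,310:324].mean(0).round());print('both',t[234:238,310:326].mean(0).round())
print('both left',t[234:238,296:312].mean(0).round())
for deg in(25,28):
  L=np.array([483.5,-141.7,87.3]);R,_=lowerT([np.deg2rad(deg),*L])
  for nm,o in(('low',(0,0,0)),('up',(-15,0,28))):
    for q in((-7.5,0,-46),(-7.5,0,46),(7.5,0,46)): print(deg,nm,q,proj('top',R@(np.array(q)+o)+L).round(1))
```

```text
dish1 alone [ 46.  47.  49.  60.  81. 100. 105.  97.  79.  73.  77.  82.  82.  82.]
both [ 44.  45.  45.  48.  50.  61.  84. 102. 104.  96.  85.  80.  80.  80.
  80.  80.]
both left [40. 40. 41. 46. 56. 63. 69. 79. 86. 80. 60. 42. 40. 40. 44. 45.]
25 low (-7.5, 0, -46) [[317.7 236. ]]
25 low (-7.5, 0, 46) [[304.8 234.2]]
25 low (7.5, 0, 46) [[299.3 234.3]]
25 up (-7.5, 0, -46) [[319.3 235.3]]
25 up (-7.5, 0, 46) [[306.1 233.4]]
25 up (7.5, 0, 46) [[300.5 233.6]]
28 low (-7.5, 0, -46) [[318.5 236. ]]
28 low (-7.5, 0, 46) [[303.8 234.2]]
28 low (7.5, 0, 46) [[298.5 234.4]]
28 up (-7.5, 0, -46) [[319.4 235.3]]
28 up (-7.5, 0, 46) [[304.5 233.4]]
28 up (7.5, 0, 46) [[299.  233.6]]
```

The checks in both views put both dishes within about 2 mm of their places. They are nearly parallel, with the upper one about 2° steeper, which is inside the limit. The gripper is clear, so I hand in.

```bash
python3 -c "
from cell import env
print(env.state()['t'],env.state()['ft_force']);print(env.job_done())"
```

```text
26.9 [0.35627366 0.36731653 0.36135208]
the job is handed in; nothing more can be done
None
```

Both dishes from the wire holder are on the reading stand, shingled, with the near one in the lower step and the far one in the upper. The job was handed in at 26.9 s, and no verdict was reported.

The tool could only turn about vertical. So I lowered each dish upright until it touched the stand, loosened the fingers, and followed its top back until it leaned. Then I opened wide and lifted clear.

**Last checks**
- **Positions:** both views put the centres within about 2–3 mm of where I expected them. That is limited by camera calibration and pixel size.
- **Tilt:** the top view gave about 25° for the lower dish and 26° for the upper. The side view gave about 28° and 30°. The two views disagree by about 3–4°, but both show the upper dish 1–3° steeper than the lower, within the 5° limit if the lower dish lies flat. I had no precise separate measure of the backrest: my fits gave 21–27°, against the stated 23–33°.
- **Forces:** wrist force was near zero at the end, and the gripper was well away from the stand.
- **Bystanders:** the arm kept well clear of the burner, pile and marker, but I did not measure them again.

**What went wrong on the way**
- The first grasp closed above the rim because the fingertips stood higher than I assumed. I redid it lower.
- While settling the first dish the wrist force rose to about 27 N for a moment. I backed off at once.

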